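Stack and lock the component tray

TASK

Stack the parts tray with the carrying handle on the lower tray: lift it by its handle, keep it level, and lower it gently, feeling for the place, until all four corner lugs have dropped into the sockets and it sits flush. Then slide the bolt at the end of the lower tray fully in over the tray's lip to lock it, and let go. Leave the other things on the bench alone and the reel in its tray.

Things in the scene. Friction and masses are not known exactly. Their poses are not given: they have to be found in the camera images.
- upper_tray: Tray to stack: grey plastic, loose, 0.5 kg (varies 20 %). Origin: its centre at the level of its lug tips (it stands on its lugs: z = 0 on the bench); z up, long side along y. Floor plate 116 (x) by 190 (y) mm, z = 9 to 15 mm, its ends sticking out as 20 mm lips beyond the end walls; walls 116 by 150 mm, up to z = 51 mm. It may be stacked either way round.
- handle (a point): Centre of the upper tray's handle: a straight bar along the tray's y over its middle, 12 mm thick (x), 110 mm long (y), 75 to 95 mm above the lug tips (this point: 85 mm). Below the bar it is open down to 49 mm, between two posts at y = +-43 mm. Axes as the upper tray's.
- lug (a point): Tip of one of the upper tray's four round lugs: diameter 12 mm, 9 mm tall under the floor plate, the lowest 1 mm chamfered to 10.6 mm; at x = +-45, y = +-65 mm of the upper tray (this one: +45, +65).
- lower_tray: Tray to stack on: grey, fixed to the bench, 146 (x) by 190 (y) mm, z up, long side along y, with the bolt at its +y end. Origin: centre of its underside, on the bench. Fully home, the upper tray's origin is 43 mm above this origin; with lugs standing on the frame beside the sockets it is 52 mm above. More than 30 N between the trays breaks them; 3 to 10 N is plenty for feeling.
- stack_level (a point): Centre of the lower tray (not of the frame) at the frame's top, z = 52 mm. Steel frame 128 by 168 mm: window 44 by 90 mm, four square sockets 14.4 mm wide, 12 mm deep at x +-45, y +-65 mm from the FRAME's centre. It is screwed on through slots, parallel to the lower tray but off its centre by an unknown amount, up to 8 mm in x and 6 mm in y, either way. It does not give.
- bolt (a joint): Locking bolt at the lower tray's +y end: 0 = open, 0.026 m = fully in; grows as it slides towards the tray (the lower tray's -y). About 3 N moves it, it stays where left. Its tongue, 18 mm wide, lies at z = 61 to 67 mm of the lower tray, so it goes in over the lip of a seated tray only, and must be open while the tray is lowered.
- bolt_knob (a point): Centre of the top of the bolt's knob: an upright steel pin of diameter 14 mm standing 32 mm up from the tongue, its top 99 mm above the bench; it moves with the bolt, at the middle (x = 0) of the lower tray, and can be pushed or pinched from above.
- reel: Metal reel, 40 mm in diameter and 30 mm tall, standing loose in one compartment of the upper tray, beside the handle; origin at the centre of its underside. It stays in the tray.
- jar: Bystander: glass jar, 70 mm in diameter, 90 mm tall, origin at the centre of its underside.
- meter: Bystander: yellow test meter lying flat, 90 by 150 by 44 mm, origin at the centre of its underside.
- speaker: Bystander: dark loudspeaker driver lying on its magnet, cone up, 110 mm wide, 50 mm tall, origin at the centre of its underside.
- wrench: Bystander: small steel wrench, 120 mm long, lying flat between the two trays' places.
- spray: Bystander: spray can, 52 mm in diameter, 170 mm tall, origin at the centre of its underside.
- tin: Bystander: small steel bowl, 70 mm in diameter, 30 mm tall, origin at the centre of its underside.

How it is judged:
By the outcome, as a careful person would: the job done as asked, in the order asked, and still so for the second after the job is handed in, with the robot touching nothing.
It also fails if it takes over 72 s, if anything falls off the work surface, if the arm or the gripper's body presses on something with over 40 N, if the wrist force passes 120 N, or if a joint passes its speed limit or range.

ROBOT

A 6-joint arm with a two-finger parallel gripper is mounted at the origin on the work surface. World frame = base frame: x ahead of the robot, y to its left, z up, the work surface at z = 0. Lengths are in m, angles in degrees, forces in N, time in s.
With the tool pointing down it reaches from about 0.3 to 0.75 m from the base axis. Payload 8.5 kg.
Tool frame: the origin (TCP) lies on the centre line of the jaws, within the pads' length; the fingertips stand 11 mm ahead of it and the grasp point (between the pads) lies 8 mm behind it; z points along the fingers, y is the line along which they close (so a half turn about z gives the same grasp; the last joint's range is limited). The gripper opens to 85 mm and grips with 20 to 120 N. Pads are 22 mm wide; open, the fingers measure 114 mm over their backs; the gripper's body (76 mm by 85 mm) begins 54 mm behind the grasp point. The pads swing forward as they close: fully open they stand 13 mm farther back than shut.
Start: joints at [63.581, 21.807, 74.336, -0, 83.858, -12.336], TCP at [0.134, 0.533, 0.242] pointing down, gripper open.
Joint ranges: [-178.18, 178.18], [-50.72, 133.34], [12.68, 142.11], [-81.47, 261.47], [9.98, 163.14], [-165.26, 165.26]. Speed limits (degrees/s): [136.94, 136.94, 180, 180, 180, 180].

INTERFACE

Orientations are given as a 3x3 rotation matrix whose columns are the frame's x, y, z axes.
In Python, from rig import env gives the robot as it stands.
- The arm moves only by the tool nudge_tcp, called after "Call:" as name(argument=value, ...), one argument or row to a line, values as JSON. Schema: {"type":"object","properties":{"offsets":{"type":"object","properties":{"dx":{"type":"array","items":{"type":"number"},"minItems":1,"maxItems":10},"dy":{"type":"array","items":{"type":"number"},"minItems":1,"maxItems":10},"dz":{"type":"array","items":{"type":"number"},"minItems":1,"maxItems":10},"twist":{"type":"array","items":{"type":"number"},"minItems":1,"maxItems":10},"finger_gap":{"type":"array","items":{"type":"number"},"minItems":1,"maxItems":10}},"additionalProperties":false,"required":["dx","dy","dz","twist","finger_gap"]},"grip_force":{"type":"number"},"only":{"type":"string"},"quiet":{"type":"boolean"},"lines":{"type":"string"}},"required":["offsets"],"additionalProperties":false}. offsets is an object with one list for each field, all of the same length, 1 to 10, a row being the entries at one place: dx, dy, dz (the shift in units of 100 mm), twist (a turn about the tool's z in degrees), finger_gap (the finger opening in m); each row shifts and turns the commanded pose from where the row before left it, along the tool's axes as they then stand; what a row does not reach is not made up. A row lasts 1/10 s, in which the tool goes at most 0.05 m and 8.59 degrees, less where a joint would pass 70% of its speed; a pose out of reach is approached as far as the arm can. The fingers move at their own pace and stop on an object; grip_force is the grip in N (left out, the last holds). Time passes only in rows, so rows that do not move let the fingers close. The tool returns the time, the measured TCP pose, the force, the opening and the grip force at its end. only (a regular expression) keeps the lines of the reply that match it, lines (a string "A,B") keeps lines A to B, and quiet returns only ok. Input that does not fit is refused with a message, and nothing moves.
- env.observe(): the state, without advancing time (a new reading comes with each control period).
- env.get_image(name): name is "scene" or "top"; returns a dict with "pixels" (384x512x3 uint8, red, green, blue), "K" (3x3 intrinsics, pixels), "extrinsics" (4x4, takes a point from world to camera coordinates). Camera axes: x right, y down, z forward; pixel columns grow to the right and rows downward; lengths in m; the calibration is good to about 2 mm. A picture is of the moment at which its call begins. There is no depth.
- env.close_job(): hands the job in; it is judged then, once.
The state is a dict: "time_s": time; "q": joint angles; "qvel": joint speeds; "joint_efforts": joint torques, N m; "position": TCP position; "tool_rot": TCP orientation; "ft_force": force on the tool from outside, world axes, zero at the start; "wrist_torque": the same for the moment, N m; "grip_width": finger opening in m; "gripper_force": force on a finger pad.
Only numpy, scipy, OpenCV 4.12 (cv2) and the standard library are available. Lean on these libraries where they do the work, as an engineer would, in place of code of your own. Each camera call takes 0.05 s, during which the arm holds its last target. There are 200 camera calls.

## Working session

There is one attempt and no reset: what is moved stays moved. The work goes in short steps, Python scripts to look and compute and a tool call to move; the robot and the scene stay as the last step left them, time stands still between calls to the robot, and variables do not carry over. Pictures are saved under pics/ and viewed, at most 10 in all, crops included, and the job is handed in when it is done.

```bash
ls; mkdir -p pics
```

Run:
```python
from rig import env
import cv2
for n in ("scene","top"):
    d=env.get_image(n); cv2.imwrite(f"pics/{n}0.png",cv2.resize(d["pixels"][:,:,::-1],(800,600),interpolation=cv2.INTER_CUBIC)); print(n,d["K"].tolist(),d["extrinsics"].round(4).tolist())
s=env.observe();print(s)
```

```text
pics
rig.py
scene [[457.6424852975225, 0.0, 255.70592152954728], [0.0, 457.6424852975225, 188.24985148448854], [0.0, 0.0, 1.0]] [[-0.4365, 0.8997, 0.0064, 0.3131], [0.5635, 0.279, -0.7776, -0.261], [-0.7014, -0.3358, -0.6287, 1.8843], [0.0, 0.0, 0.0, 1.0]]
top [[358.17340113379447, 0.0, 252.97211726075375], [0.0, 358.17340113379447, 194.99201765221395], [0.0, 0.0, 1.0]] [[-0.1182, -0.993, -0.0053, 0.0192], [-0.9688, 0.1165, -0.2187, 0.6454], [0.2178, -0.0207, -0.9758, 0.885], [0.0, 0.0, 0.0, 1.0]]
{'time_s': 0.1, 'q': array([ 6.35814807e+01,  2.18373844e+01,  7.43800259e+01, -6.87574635e-04,
        8.38563428e+01, -1.23380146e+01]), 'qvel': array([ 0.10145738, -0.13521893, -0.10588096, -0.02475835,  0.08879001,
        0.07519438]), 'joint_efforts': array([ 3.46111046e-03, -4.49222481e+01, -2.31657493e+01, -2.07302596e-04,
        3.64996304e-03, -3.22131211e-05]), 'position': array([0.13372076, 0.53324328, 0.24177338]), 'tool_rot': array([[-9.69955092e-01,  2.43283383e-01, -5.62036812e-04],
       [ 2.43283890e-01,  9.69954436e-01, -1.15811448e-03],
       [ 2.63400091e-04, -1.26005353e-03, -9.99999171e-01]]), 'ft_force': array([0.78933954, 0.0422709 , 0.22014696]), 'wrist_torque': array([ 0.03439782,  0.04653501, -0.0008956 ]), 'gripper_force': 0.0, 'grip_width': 0.0857716514257987}
```
View pics/scene0.png

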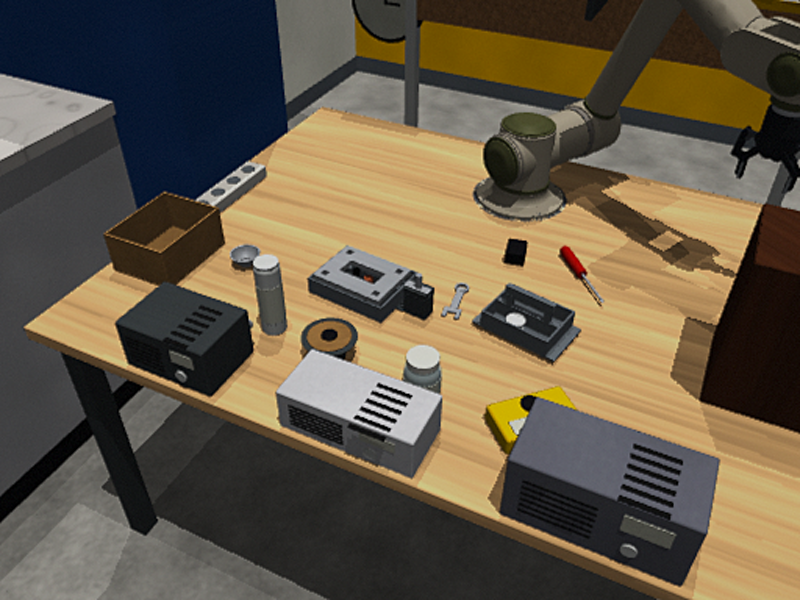

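View pics/top0.png

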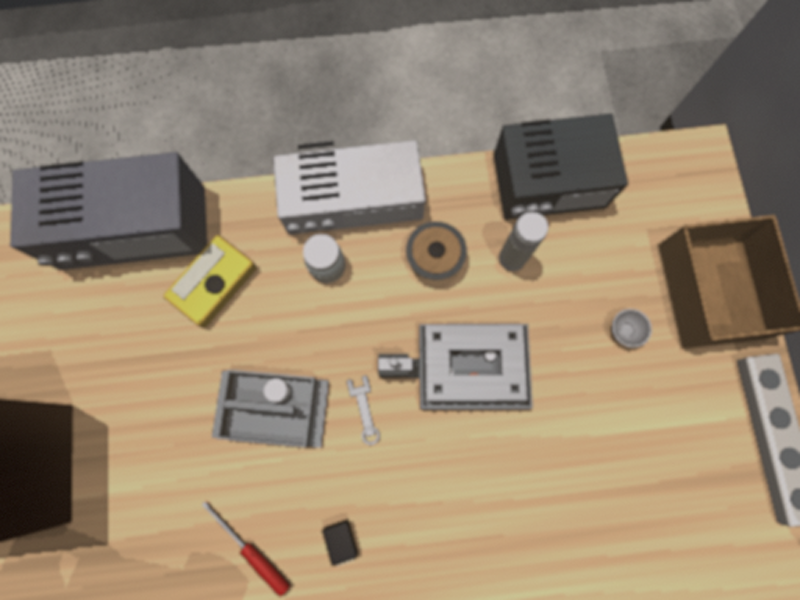

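Scene and top view: the lower tray with its steel frame is at top (475,366) with the bolt block at (398,366) on its left. The upper tray is at (270,408) with the reel at (276,390). Next I'll take enlarged crops.

Create h.py:
```python
import numpy as np, cv2
from rig import env
from scipy.optimize import least_squares
CAM={"scene":(np.array([[457.6424852975225,0,255.70592152954728],[0,457.6424852975225,188.24985148448854],[0,0,1]]),None),
"top":(np.array([[358.17340113379447,0,252.97211726075375],[0,358.17340113379447,194.99201765221395],[0,0,1]]),None)}
def grab(n,u0,v0,w,h,s,f):
    d=env.get_image(n); np.savez(f"cam_{n}.npz",K=d["K"],E=d["extrinsics"],P=d["pixels"])
    c=d["pixels"][v0:v0+h,u0:u0+w,::-1]; cv2.imwrite(f,cv2.resize(c,None,fx=s,fy=s,interpolation=cv2.INTER_CUBIC))
def proj(n,X):
    z=np.load(f"cam_{n}.npz"); X=np.atleast_2d(X)@z["E"][:3,:3].T+z["E"][:3,3]; p=X@z["K"].T; return p[:,:2]/p[:,2:]
def tri(a,b):
    z=[np.load(f"cam_{n}.npz") for n in ("scene","top")]
    P=[q["K"]@q["E"][:3] for q in z]
    X=cv2.triangulatePoints(P[0],P[1],np.array(a,float),np.array(b,float)); return X[:3,0]/X[3,0]
def ray(n,uv,zz):
    z=np.load(f"cam_{n}.npz");R=z["E"][:3,:3];c=-R.T@z["E"][:3,3];d=R.T@np.linalg.solve(z["K"],[*uv,1]);return c+d*(zz-c[2])/d[2]
```

Run:
```python
from h import *
grab("top",128,198,218,97,3.6,"pics/t1.png"); grab("scene",188,148,195,92,4,"pics/s1.png")
```

```text
(no output)
```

View pics/t1.png

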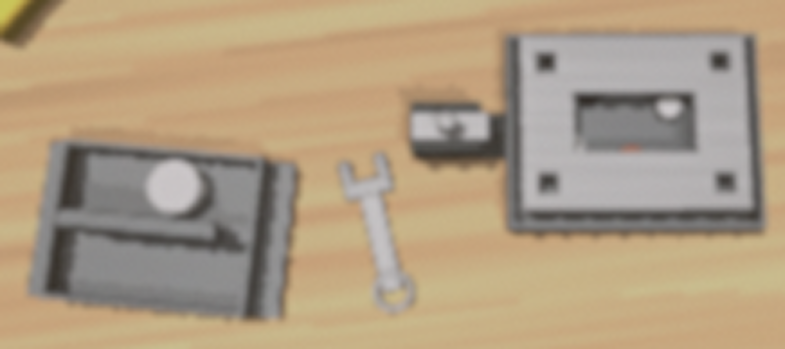

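View pics/s1.png

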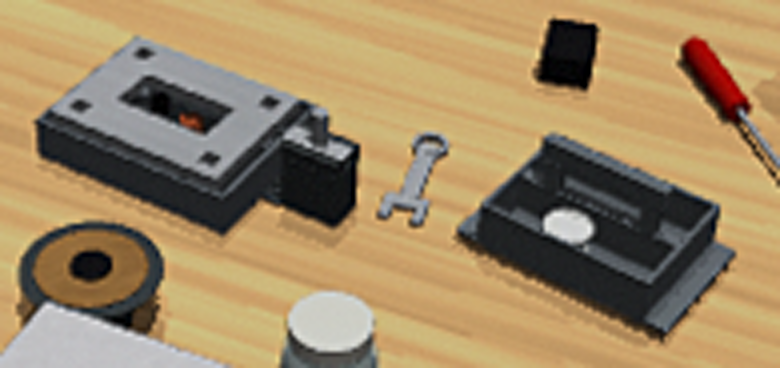

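Sockets are clear: top crop (546,62), (720,62), (548,182), (726,182) and scene crop (210,158), (81,106), (270,102), (145,53). The knob is at top crop ~(452,120) and scene crop (318,112), and the handle bar runs from (57,218) to (215,232) in the top crop.

Create fit.py:
```python
from h import *
T=lambda p:((p[0]+.5)/3.6-.5+128,(p[1]+.5)/3.6-.5+198)
S=lambda p:((p[0]+.5)/4-.5+188,(p[1]+.5)/4-.5+148)
tp=[(546,62),(720,62),(548,182),(726,182)]; sp=[(210,158),(81,106),(270,102),(145,53)]
X=np.array([tri(S(s),T(t)) for s,t in zip(sp,tp)]); print("sockets",X.round(4).tolist(),X.mean(0).round(4))
def R(a): c,s=np.cos(a),np.sin(a); return np.array([[c,-s,0],[s,c,0],[0,0,1]])
def fit(obs,x0):
    def res(q): return np.concatenate([(proj(n,R(q[3])@np.array(m)+q[:3])[0]-((T if n=="top" else S)(p))) for n,m,p in obs])
    r=least_squares(res,x0,loss="soft_l1"); print("pose",r.x[:3].round(4),np.degrees(r.x[3]).round(2),"res",res(r.x).reshape(-1,2).round(1).tolist()); return r.x
if __name__=="__main__":
    M=[(.045,.065,0),(.045,-.065,0),(-.045,.065,0),(-.045,-.065,0)]
    f=fit([("top",m,p) for m,p in zip(M,tp)]+[("scene",m,p) for m,p in zip(M,sp)],[*X.mean(0),0])
    a,b,w=.058,.095,.075
    u=fit([("top",(a,-b,.015),(298,163)),("top",(-a,-b,.015),(280,318)),("top",(a,w,.051),(55,140)),("top",(-a,w,.051),(33,293)),("scene",(a,b,.015),(663,335)),("scene",(-a,b,.015),(735,248)),
     ("scene",(-a,w,.051),(718,208)),("scene",(a,w,.051),(650,275)),("scene",(a,-w,.051),(482,205)),("scene",(a,-b,.015),(458,230))],[.36,.26,0,0])
    print("knob",tri(S((318,112)),T((452,116))))
    g=lambda n,q:((q+.5-np.array([128,198]))*3.6 if n=="top" else (q+.5-np.array([188,148]))*4)
    for n in("top","scene"):
        for nm,m in (("barends",[(0,.055,.095),(0,-.055,.095)]),("post",[(0,.043,.085),(0,-.043,.085)])):
            print(n,nm,g(n,proj(n,(np.array(m)@R(u[3]).T+u[:3]))).round(0).tolist())
        for z in (.099,.067): print(n,"knob model",z,g(n,proj(n,[f[:3]*[1,1,0]+R(f[3])@[0,.13,z]])).round(0).tolist())
    L=[("top",(.073,-.095),(755,36)),("top",(-.073,-.095),(762,232)),("top",(-.073,.095),(511,230)),("top",(.073,.095),(508,36))]
    for n,m,p in L: print(n,p,g(n,proj(n,[f[:3]*[1,1,0]+R(f[3])@[*m,.04]])).round(0).tolist())
```

```bash
python3 fit.py
```

```text
sockets [[0.5847, -0.1214, 0.0493], [0.5694, -0.2513, 0.0481], [0.4959, -0.1106, 0.0497], [0.4803, -0.2399, 0.0495]] [ 0.5326 -0.1808  0.0491]
pose [ 0.5327 -0.1811  0.0492] -6.75 res [[-0.1, -0.0], [-0.2, -0.1], [-0.1, 0.3], [-0.3, 0.2], [-0.3, 0.0], [-0.1, -0.2], [-0.3, 0.0], [-0.4, -0.0]]
pose [ 0.4995  0.1813 -0.0028] -11.91 res [[-1.0, -0.2], [-1.0, -0.1], [1.7, -0.7], [0.9, 1.2], [0.8, -1.1], [0.3, 0.6], [0.6, -0.5], [-0.2, 2.4], [-0.5, -0.1], [-0.6, -0.3]]
knob [ 0.54639533 -0.04478858  0.09609681]
top barends [[58.0, 217.0], [214.0, 231.0]]
top post [[79.0, 219.0], [200.0, 230.0]]
top knob model 0.099 [[460.0, 114.0]]
top knob model 0.067 [[460.0, 120.0]]
scene barends [[671.0, 190.0], [546.0, 135.0]]
scene post [[655.0, 194.0], [558.0, 151.0]]
scene knob model 0.099 [[308.0, 108.0]]
scene knob model 0.067 [[307.0, 140.0]]
top (755, 36) [[755.0, 28.0]]
top (762, 232) [[765.0, 223.0]]
top (511, 230) [[507.0, 223.0]]
top (508, 36) [[505.0, 28.0]]
```

Predicted bar ends (58,217) and (214,231) match those read. Heights come out consistently ~3 mm low, so that is a calibration offset. A tall dark box stands near the start pose, so I check where it is and work out the moves.

Run:
```python
from h import *
v=lambda n,u,w,z:print(n,(u,w),z,ray(n,((u+.5)*.64-.5,(w+.5)*.64-.5),z).round(3))
for p in ((105,425),(105,545)): v("top",*p,0)
for p in ((72,405),(72,520)):
    for z in (.1,.2,.3): v("top",*p,z)
v("scene",703,395,0)
for z in (.1,.2,.3): v("scene",765,207,z)
v("top",335,280,0); v("top",323,245,.09); v("top",513,268,0)
```

```text
top (105, 425) 0 [0.505 0.474 0.   ]
top (105, 545) 0 [0.306 0.475 0.   ]
top (72, 405) 0.1 [0.536 0.476 0.1  ]
top (72, 405) 0.2 [0.525 0.419 0.2  ]
top (72, 405) 0.3 [0.513 0.362 0.3  ]
top (72, 520) 0.1 [0.361 0.474 0.1  ]
top (72, 520) 0.2 [0.369 0.418 0.2  ]
top (72, 520) 0.3 [0.377 0.361 0.3  ]
scene (703, 395) 0 [ 0.53   0.537 -0.   ]
scene (765, 207) 0.1 [-0.042  0.572  0.1  ]
scene (765, 207) 0.2 [0.145 0.556 0.2  ]
scene (765, 207) 0.3 [0.332 0.539 0.3  ]
top (335, 280) 0 [0.72  0.047 0.   ]
top (323, 245) 0.09 [0.759 0.054 0.09 ]
top (513, 268) 0 [ 0.703 -0.285  0.   ]
```

Careful with the scale: shifts go in units of 100 mm. That gives: -0.0322 m is -0.322, -0.0285 m is -0.285.

Call:
nudge_tcp(
  offsets={"dx":[-0.322,-0.322,-0.322,-0.322,-0.322,-0.322,0,0,0,0],"dy":[-0.285,-0.285,-0.285,-0.285,-0.285,-0.285,0,0,0,0],"dz":[0,0,0,0,0,0,0,0,0,0],"twist":[0,0,0,0,0,0,8.5,8.5,8.5,8.5],"finger_gap":[0.085,0.085,0.085,0.085,0.085,0.085,0.06,0.045,0.045,0.045]},
  grip_force=80,
)

```text
time_s: 1.2
position: [0.2796, 0.3204, 0.2423]
tool_rot: [[-0.663, 0.748, -0.0], [0.748, 0.663, -0.0], [0.0, -0.0, -1.0]]
ft_force: [0.1, 0.5, -0.3]
grip_width: 0.0446
gripper_force: 0.0
```

Call:
nudge_tcp(
  offsets={"dx":[0,0,0,0,0,0,0,0],"dy":[0,0,0,0,0,0,0,0],"dz":[0,0,0,0,0,0,0,0],"twist":[8.5,8.5,8.5,8.5,8.5,8.5,3,0],"finger_gap":[0.045,0.045,0.045,0.045,0.045,0.045,0.045,0.045]},
)

```text
time_s: 2.0
position: [0.2795, 0.3205, 0.2423]
tool_rot: [[0.21, 0.978, -0.0], [0.978, -0.21, -0.0], [-0.0, -0.0, -1.0]]
ft_force: [0.3, 0.1, 0.0]
grip_width: 0.045
gripper_force: 0.0
```

Add to h.py:
```python
def go(tgt,psi=None):
    s=env.observe(); Rt=s["tool_rot"]; print("pos",s["position"].round(4),"psi",np.degrees(np.arctan2(Rt[1,1],Rt[0,1])).round(2),"t",s["time_s"],"F",s["ft_force"].round(1),"w",round(s["grip_width"],4)); print("tool delta",(Rt.T@(np.array(tgt)-s["position"])).round(4))
```

```bash
python3 -c "
from h import *
go([.4995,.1813,.16])"
```

```text
pos [0.2795 0.3205 0.2423] psi -12.1 t 2.0 F [0.3 0.1 0. ] w 0.045
tool delta [-0.09    0.2443  0.0822]
```

Call:
nudge_tcp(
  offsets={"dx":[-0.15,-0.15,-0.15,-0.15,-0.15,-0.15,0,0,0],"dy":[0.407,0.407,0.407,0.407,0.407,0.407,0,0,0],"dz":[0.137,0.137,0.137,0.137,0.137,0.137,0.2,0.2,0],"twist":[0,0,0,0,0,0,0,0,0],"finger_gap":[0.045,0.045,0.045,0.045,0.045,0.045,0.045,0.045,0.045]},
)

```text
time_s: 2.9
position: [0.4985, 0.181, 0.1178]
tool_rot: [[0.208, 0.978, -0.005], [0.978, -0.208, -0.001], [-0.002, -0.005, -1.0]]
ft_force: [-0.0, 0.1, 0.2]
grip_width: 0.0451
gripper_force: 0.0
```

Run:
```python
from h import *
go([.4995,.1813,.077])
grab("scene",288,118,110,80,5,"pics/s2.png")
for n in ("scene",):
  s=env.observe()
  for q in ([0,0,.011],[0,.0225,.011],[0,-.0225,.011]): print(((proj(n,[s["position"]+s["tool_rot"]@q-[0,0,.003]])+.5-[288,118])*5).round(0))
```

```text
pos [0.4985 0.181  0.1178] psi -12.03 t 2.9 F [-0.   0.1  0.2] w 0.0451
tool delta [0.0006 0.0011 0.0408]
[[262. 336.]]
[[244. 354.]]
[[281. 318.]]
```

View pics/s2.png

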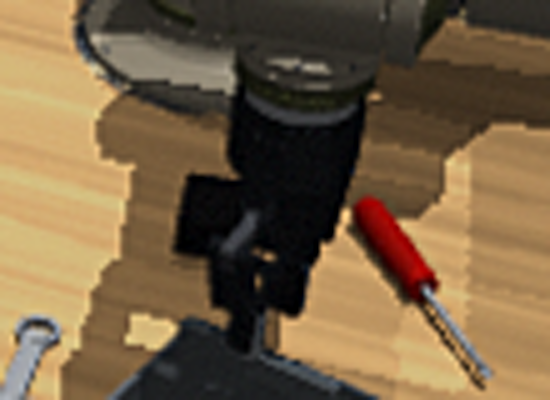

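The near finger is at (243,350) and the far one at about (285,312), straddling the bar as predicted. I descend and grasp.

To row units: 0.014 m is 0.14, 0.013 m is 0.13.

Call:
nudge_tcp(
  offsets={"dx":[0,0,0,0,0,0,0,0,0],"dy":[0,0,0,0,0,0,0,0,0],"dz":[0.14,0.14,0.13,0,0,0,0,0,0],"twist":[0,0,0,0,0,0,0,0,0],"finger_gap":[0.045,0.045,0.045,0.03,0.02,0.012,0.004,0.004,0.004]},
  grip_force=80,
)

```text
time_s: 3.85
position: [0.5006, 0.1816, 0.0806]
tool_rot: [[0.209, 0.978, 0.003], [0.978, -0.209, 0.0], [0.001, 0.003, -1.0]]
ft_force: [1.6, 0.3, 5.9]
grip_width: 0.0104
gripper_force: 78.2
```

```bash
python3 -c "
from h import *
go([.4995,.1813,.077])"
```

```text
pos [0.5006 0.1816 0.0806] psi -12.06 t 3.85 F [1.6 0.3 5.9] w 0.0104
tool delta [-0.0005 -0.001   0.0036]
```

Call:
nudge_tcp(
  offsets={"dx":[0,0,0,0,0,0,0,0,0],"dy":[0,0,0,0,0,0,0,0,0],"dz":[-0.05,-0.05,-0.1,-0.15,-0.2,-0.3,-0.3,0,0],"twist":[0,0,0,0,0,0,0,0,0],"finger_gap":[0.004,0.004,0.004,0.004,0.004,0.004,0.004,0.004,0.004]},
  grip_force=90,
)

```text
time_s: 4.75
position: [0.4991, 0.1814, 0.1937]
tool_rot: [[0.209, 0.978, -0.0], [0.978, -0.209, -0.0], [-0.0, -0.0, -1.0]]
ft_force: [-0.3, 0.3, -5.4]
grip_width: 0.0101
gripper_force: 88.1
```

Run:
```python
from h import *
go([.5327,-.1811,.20]); print(env.observe()["wrist_torque"].round(3))
```

```text
pos [0.4991 0.1814 0.1937] psi -12.08 t 4.75 F [-0.3  0.3 -5.4] w 0.0101
tool delta [-0.3474  0.1087 -0.0062]
[ 0.024  0.122 -0.046]
```

To row units: -0.038 m is -0.38, -0.025 m is -0.25.

Call:
nudge_tcp(
  offsets={"dx":[-0.1,-0.25,-0.38,-0.38,-0.38,-0.38,-0.38,-0.38,-0.38,-0.25],"dy":[0.03,0.08,0.12,0.12,0.12,0.12,0.12,0.12,0.12,0.08],"dz":[-0.02,-0.04,0,0,0,0,0,0,0,0],"twist":[0,0,0,0,0,0,0,0,0,0],"finger_gap":[0.004,0.004,0.004,0.004,0.004,0.004,0.004,0.004,0.004,0.004]},
)

```text
time_s: 5.75
position: [0.5312, -0.1621, 0.1985]
tool_rot: [[0.211, 0.977, -0.003], [0.977, -0.211, 0.001], [0.0, -0.003, -1.0]]
ft_force: [0.7, -0.0, -4.7]
grip_width: 0.0106
gripper_force: 88.2
```

Call:
nudge_tcp(
  offsets={"dx":[-0.15,-0.06,0,0,0,0],"dy":[0.06,0.037,0,0,0,0],"dz":[0,0,0,0,0,0],"twist":[0,0,-2,-3.3,0,0],"finger_gap":[0.004,0.004,0.004,0.004,0.004,0.004]},
)

```text
time_s: 6.35
position: [0.5371, -0.1806, 0.1999]
tool_rot: [[0.119, 0.993, -0.001], [0.993, -0.119, 0.001], [0.0, -0.001, -1.0]]
ft_force: [-0.3, -0.4, -5.6]
grip_width: 0.0104
gripper_force: 88.1
```

Run:
```python
from h import *
go([.5327,-.1811,.132])
grab("top",225,190,130,100,6,"pics/t3.png"); grab("scene",168,118,150,112,5,"pics/s3.png")
```

```text
pos [ 0.5371 -0.1806  0.1999] psi -6.81 t 6.35 F [-0.3 -0.4 -5.6] w 0.0104
tool delta [-0.001  -0.0042  0.0679]
```

View pics/s3.png

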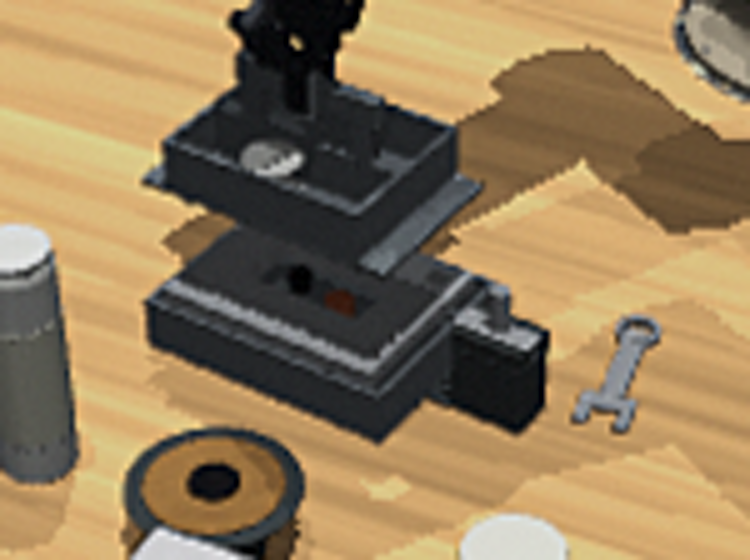

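View pics/t3.png

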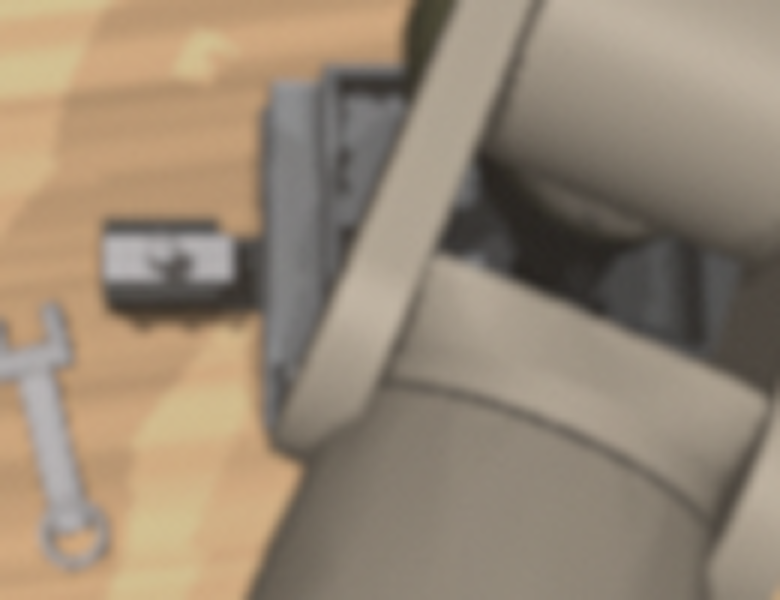

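The tray hangs level over the frame: scene crop wall corners (362,210), (457,128), (165,145), and top crop lip corners (272,80), (275,440). I fit its pose relative to the TCP.

Create fit2.py:
```python
import fit
from h import *
fit.T=lambda p:((p[0]+.5)/6-.5+225,(p[1]+.5)/6-.5+190)
fit.S=lambda p:((p[0]+.5)/5-.5+168,(p[1]+.5)/5-.5+118)
a,b,w=.058,.095,.075
s=env.observe();p=s["position"]
u=fit.fit([("top",(a,b,.015),(270,82)),("top",(a,w,.051),(326,66)),("scene",(a,b,.015),(377,271)),("scene",(-a,b,.015),(484,183)),
 ("scene",(-a,w,.051),(458,127)),("scene",(a,w,.051),(362,212)),("scene",(a,-w,.051),(164,145)),("scene",(a,-b,.015),(142,182))],[*p[:2],.1,-.12])
print("tray-tcp",(u[:3]-p).round(4), "to move tray onto frame", (np.array([.5327,-.1811])-u[:2]).round(4))
go([p[0]+.5327-u[0],p[1]-.1811-u[1],.14])
```

```bash
python3 fit2.py
```

```text
sockets [[0.5847, -0.1214, 0.0493], [0.5694, -0.2513, 0.0481], [0.4959, -0.1106, 0.0497], [0.4803, -0.2399, 0.0495]] [ 0.5326 -0.1808  0.0491]
pose [ 0.5348 -0.1825  0.1159] -6.47 res [[-0.1, 0.4], [-0.4, 0.0], [1.5, 0.5], [-0.2, 0.0], [-0.1, 0.1], [-1.0, 0.7], [-0.5, -0.8], [-0.2, -0.8]]
tray-tcp [-0.0023 -0.0015 -0.0841] to move tray onto frame [-0.0021  0.0014]
pos [ 0.5371 -0.1809  0.2   ] psi -6.81 t 6.45 F [-0.3  0.3 -5.6] w 0.0103
tool delta [ 0.0011 -0.0022  0.06  ]
```

To row units: 0.02 m is 0.2, 0.01 m is 0.1.

Call:
nudge_tcp(
  offsets={"dx":[0.011,0,0,0,0,0],"dy":[-0.022,0,0,0,0,0],"dz":[0.1,0.2,0.2,0.08,0,0],"twist":[0,0,0,0,0,0],"finger_gap":[0.004,0.004,0.004,0.004,0.004,0.004]},
)

```text
time_s: 7.05
position: [0.5354, -0.1802, 0.1427]
tool_rot: [[0.118, 0.993, 0.001], [0.993, -0.118, -0.0], [-0.0, 0.001, -1.0]]
ft_force: [-0.4, 0.1, -5.1]
grip_width: 0.01
gripper_force: 88.1
```

Call:
nudge_tcp(
  offsets={"dx":[0,0,0,0,0,0,0],"dy":[0,0,0,0,0,0,0],"dz":[0.015,0.015,0.015,0.015,0.01,0,0],"twist":[0,0,0,0,0,0,0],"finger_gap":[0.004,0.004,0.004,0.004,0.004,0.004,0.004]},
)

```text
time_s: 7.75
position: [0.5351, -0.1801, 0.1351]
tool_rot: [[0.118, 0.993, 0.0], [0.993, -0.118, -0.0], [-0.0, 0.0, -1.0]]
ft_force: [0.4, 0.4, -6.2]
grip_width: 0.0104
gripper_force: 88.1
```

Call:
nudge_tcp(
  offsets={"dx":[0,0,0,0,0],"dy":[0,0,0,0,0],"dz":[0.01,0.01,0.01,0,0],"twist":[0,0,0,0,0],"finger_gap":[0.004,0.004,0.004,0.004,0.004]},
)

```text
time_s: 8.25
position: [0.5351, -0.1801, 0.1321]
tool_rot: [[0.118, 0.993, -0.0], [0.993, -0.118, 0.0], [0.0, -0.0, -1.0]]
ft_force: [0.4, 0.2, -4.6]
grip_width: 0.0103
gripper_force: 88.1
```

Call:
nudge_tcp(
  offsets={"dx":[0,0,0,0,0],"dy":[0,0,0,0,0],"dz":[0.01,0.01,0.01,0,0],"twist":[0,0,0,0,0],"finger_gap":[0.004,0.004,0.004,0.004,0.004]},
)

```text
time_s: 8.75
position: [0.5351, -0.1801, 0.1291]
tool_rot: [[0.118, 0.993, -0.0], [0.993, -0.118, 0.0], [-0.0, -0.0, -1.0]]
ft_force: [0.0, -0.5, -5.5]
grip_width: 0.0103
gripper_force: 88.1
```

```bash
python3 -c "
from rig import env
print(env.observe()['wrist_torque'])"
```

```text
[ 0.01318256 -0.01149768 -0.0077635 ]
```

To row units: 0.001 m is 0.01.

Call:
nudge_tcp(
  offsets={"dx":[0,0,0,0],"dy":[0,0,0,0],"dz":[0.01,0.01,0,0],"twist":[0,0,0,0],"finger_gap":[0.004,0.004,0.004,0.004]},
)

```text
time_s: 9.15
position: [0.5351, -0.1801, 0.1271]
tool_rot: [[0.118, 0.993, -0.0], [0.993, -0.118, 0.0], [0.0, -0.0, -1.0]]
ft_force: [0.3, 0.4, -4.8]
grip_width: 0.0101
gripper_force: 88.1
```

Call:
nudge_tcp(
  offsets={"dx":[0,0,0,0],"dy":[0,0,0,0],"dz":[0.01,0.01,0,0],"twist":[0,0,0,0],"finger_gap":[0.004,0.004,0.004,0.004]},
)

```text
time_s: 9.55
position: [0.5351, -0.1801, 0.1251]
tool_rot: [[0.118, 0.993, -0.0], [0.993, -0.118, -0.0], [-0.0, -0.0, -1.0]]
ft_force: [-1.3, -0.2, -4.8]
grip_width: 0.0105
gripper_force: 88.1
```

Call:
nudge_tcp(
  offsets={"dx":[0,0,0,0],"dy":[0,0,0,0],"dz":[0.01,0.01,0,0],"twist":[0,0,0,0],"finger_gap":[0.004,0.004,0.004,0.004]},
)

```text
time_s: 9.95
position: [0.5352, -0.1802, 0.1236]
tool_rot: [[0.118, 0.993, 0.001], [0.993, -0.118, -0.0], [-0.0, 0.001, -1.0]]
ft_force: [-1.3, 0.9, 1.0]
grip_width: 0.0101
gripper_force: 89.2
```

```bash
python3 -c "
from rig import env
print(env.observe()['wrist_torque'])"
```

```text
[ 0.12677592  0.18983989 -0.0243715 ]
```

Contact came at TCP 0.1236, against 0.124 expected for fully home and 0.133 for standing on the frame. I press lightly and look.

To row units: 0.001 m is 0.01.

Call:
nudge_tcp(
  offsets={"dx":[0,0,0],"dy":[0,0,0],"dz":[0.01,0,0],"twist":[0,0,0],"finger_gap":[0.004,0.004,0.004]},
)

```text
time_s: 10.25
position: [0.5355, -0.1803, 0.1236]
tool_rot: [[0.118, 0.993, 0.002], [0.993, -0.118, -0.001], [-0.001, 0.002, -1.0]]
ft_force: [-2.2, 1.6, 9.8]
grip_width: 0.0102
gripper_force: 90.4
```

Run:
```python
from h import *
go([0,0,0])
grab("scene",168,118,150,112,5,"pics/s4.png")
import fit
for n,m in (("lip+x",(.058,.095,.015)),("lip-x",(-.058,.095,.015)),("lip-y",(.058,-.095,.015)),("wall+x",(.058,.075,.051)),("wall-x",(-.058,.075,.051)),("wall-y",(.058,-.075,.051))):
  print(n,[((proj("scene",[fit.R(-.1178)@np.array(m)+[.5327,-.1811,z-.003]])[0]+.5-[168,118])*5).round(0).tolist() for z in (.043,.052)])
```

```text
pos [ 0.5355 -0.1803  0.1236] psi -6.78 t 10.25 F [-2.2  1.6  9.8] w 0.0102
tool delta [ 0.1159 -0.5532  0.1223]
sockets [[0.5847, -0.1214, 0.0493], [0.5694, -0.2513, 0.0481], [0.4959, -0.1106, 0.0497], [0.4803, -0.2399, 0.0495]] [ 0.5326 -0.1808  0.0491]
lip+x [[389.0, 368.0], [389.0, 357.0]]
lip-x [[485.0, 276.0], [485.0, 265.0]]
lip-y [[154.0, 270.0], [153.0, 259.0]]
wall+x [[362.0, 313.0], [362.0, 302.0]]
wall-x [[460.0, 223.0], [460.0, 212.0]]
wall-y [[174.0, 236.0], [173.0, 225.0]]
```

View pics/s4.png

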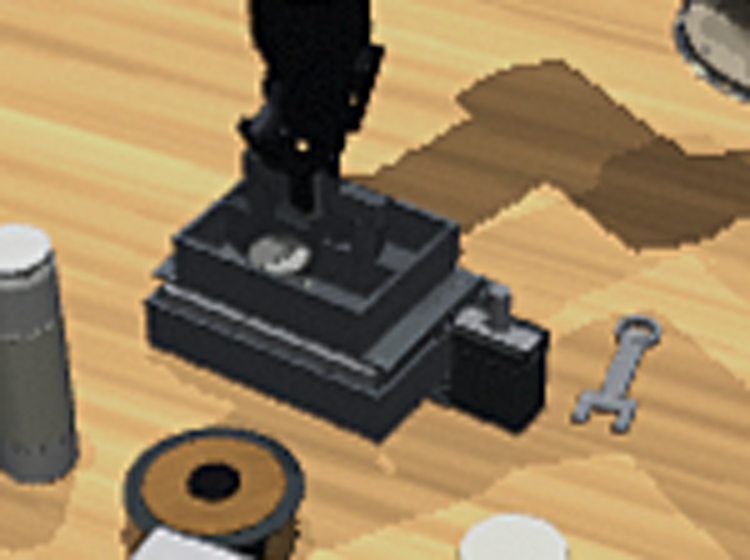

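The wall corner is seen at (362,312), matching the home prediction of (362,313); standing on the frame would put it at 302. The other corners agree too, so it's seated flush. I unload, release and rise.

Call:
nudge_tcp(
  offsets={"dx":[0,0,0,0,0,0,0,0,0,0],"dy":[0,0,0,0,0,0,0,0,0,0],"dz":[-0.015,0,0,0,0,0,-0.1,-0.2,-0.3,0],"twist":[0,0,0,0,0,0,0,0,0,0],"finger_gap":[0.004,0.012,0.016,0.025,0.04,0.04,0.04,0.04,0.04,0.04]},
  grip_force=40,
)

```text
time_s: 11.3
position: [0.5365, -0.1808, 0.1881]
tool_rot: [[0.118, 0.993, 0.007], [0.993, -0.118, -0.004], [-0.003, 0.007, -1.0]]
ft_force: [0.4, 1.0, 0.5]
grip_width: 0.0397
gripper_force: 0.0
```

Run:
```python
from h import *
grab("scene",168,118,150,112,5,"pics/s5.png"); grab("top",225,190,100,80,6,"pics/t5.png")
go([.5482,-.0437,.14])
```

```text
pos [ 0.5352 -0.1801  0.1844] psi -6.78 t 11.4 F [-0.8  0.1 -0.7] w 0.0399
tool delta [ 0.1371 -0.0032  0.0443]
```

View pics/s5.png

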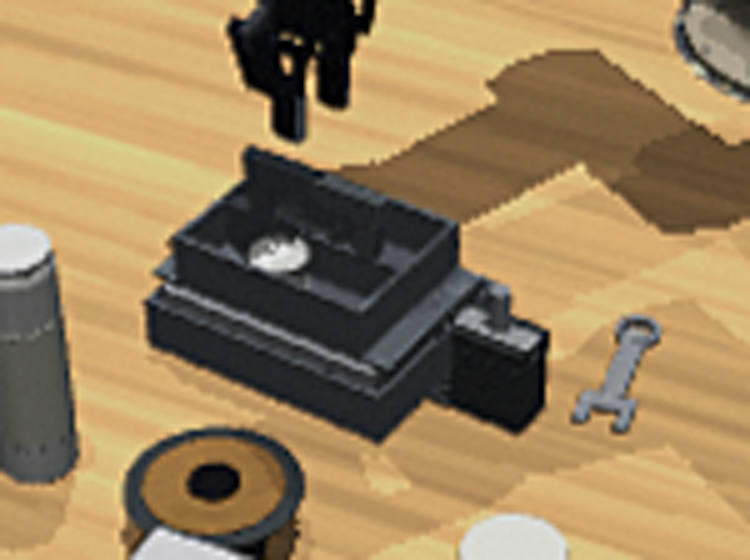

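The tray stays seated and level, with the reel at (278,252). The knob top is at (496,288). I move over the knob and descend around it.

Call:
nudge_tcp(
  offsets={"dx":[0.2,0.4,0.4,0.25,0.12,0,0,0,0,0],"dy":[-0.005,-0.01,-0.01,-0.005,0,0,0,0,0,0],"dz":[0,0,0,0,0.05,0.25,0.25,0.15,0.1,0],"twist":[0,0,0,0,0,0,0,0,0,0],"finger_gap":[0.04,0.04,0.04,0.04,0.04,0.04,0.04,0.04,0.04,0.04]},
)

```text
time_s: 12.4
position: [0.5476, -0.044, 0.1021]
tool_rot: [[0.119, 0.993, -0.003], [0.993, -0.119, 0.001], [0.0, -0.003, -1.0]]
ft_force: [0.1, 0.1, -0.1]
grip_width: 0.04
gripper_force: 0.0
```

Call:
nudge_tcp(
  offsets={"dx":[0,0,0,0],"dy":[0,0,0,0],"dz":[0.1,0.1,0,0],"twist":[0,0,0,0],"finger_gap":[0.04,0.04,0.04,0.04]},
)

```text
time_s: 12.8
position: [0.5483, -0.0437, 0.0836]
tool_rot: [[0.118, 0.993, -0.0], [0.993, -0.118, 0.0], [0.0, -0.0, -1.0]]
ft_force: [-0.5, -0.2, 0.7]
grip_width: 0.0402
gripper_force: 0.0
```

Run:
```python
from h import *
go([.5482,-.0437,.085])
```

```text
pos [ 0.5483 -0.0437  0.0836] psi -6.78 t 12.8 F [-0.5 -0.2  0.7] w 0.0402
tool delta [ 0.     -0.0001 -0.0014]
```

Call:
nudge_tcp(
  offsets={"dx":[0,0,0,0,0,0],"dy":[0,0,0,0,0,0],"dz":[-0.01,0,0,0,0,0],"twist":[0,0,0,0,0,0],"finger_gap":[0.03,0.02,0.012,0.006,0.006,0.006]},
  grip_force=40,
)

```text
time_s: 13.4
position: [0.5463, -0.0434, 0.0851]
tool_rot: [[0.118, 0.993, -0.004], [0.993, -0.118, 0.0], [-0.0, -0.004, -1.0]]
ft_force: [-10.5, 0.5, 8.9]
grip_width: 0.0127
gripper_force: 39.2
```

Call:
nudge_tcp(
  offsets={"dx":[-0.04,-0.06,-0.06,-0.04,-0.03,0,0],"dy":[0,0,0,0,0,0,0],"dz":[0,0,0,0,0,0,0],"twist":[0,0,0,0,0,0,0],"finger_gap":[0.006,0.006,0.006,0.006,0.006,0.006,0.006]},
)

```text
time_s: 14.1
position: [0.5437, -0.0662, 0.0851]
tool_rot: [[0.118, 0.993, -0.004], [0.993, -0.118, 0.001], [0.0, -0.004, -1.0]]
ft_force: [-9.1, 0.5, 9.0]
grip_width: 0.0125
gripper_force: 39.2
```

To row units: -0.002 m is -0.02, -0.0005 m is -0.005.

Call:
nudge_tcp(
  offsets={"dx":[0,-0.02,-0.02,0,0],"dy":[-0.02,0,0,0,0],"dz":[-0.005,0,0,0,0],"twist":[0,0,0,0,0],"finger_gap":[0.006,0.006,0.006,0.006,0.006]},
)

```text
time_s: 14.6
position: [0.5431, -0.0692, 0.0853]
tool_rot: [[0.118, 0.993, 0.0], [0.993, -0.118, 0.002], [0.002, -0.0, -1.0]]
ft_force: [1.3, 8.0, 2.5]
grip_width: 0.0126
gripper_force: 39.9
```

Call:
nudge_tcp(
  offsets={"dx":[-0.01,-0.01,0,0],"dy":[0,0,0,0],"dz":[0,0,0,0],"twist":[0,0,0,0],"finger_gap":[0.006,0.006,0.006,0.006]},
)

```text
time_s: 15.0
position: [0.5431, -0.0694, 0.0853]
tool_rot: [[0.118, 0.993, 0.001], [0.993, -0.118, 0.005], [0.005, 0.0, -1.0]]
ft_force: [3.5, 18.1, 3.3]
grip_width: 0.0125
gripper_force: 39.9
```

The bolt hit its stop after 26.2 mm of travel. I unload, let go, rise, and check.

To row units: -0.04 m is -0.4, -0.03 m is -0.3.

Call:
nudge_tcp(
  offsets={"dx":[0.02,0,0,0,0,0,0,0,0,0],"dy":[0,0,0,0,0,0,0,0,0,0],"dz":[0,0,0,0,0,-0.15,-0.3,-0.4,-0.4,0],"twist":[0,0,0,0,0,0,0,0,0,0],"finger_gap":[0.006,0.012,0.02,0.035,0.04,0.04,0.04,0.04,0.04,0.04]},
)

```text
time_s: 16.0
position: [0.5449, -0.0712, 0.2154]
tool_rot: [[0.118, 0.993, 0.01], [0.993, -0.118, -0.004], [-0.003, 0.01, -1.0]]
ft_force: [0.6, -0.7, 0.1]
grip_width: 0.0401
gripper_force: 0.0
```

Run:
```python
from h import *
grab("scene",168,118,150,112,5,"pics/s6.png"); go([.5482,-.0437,.085])
```

```text
pos [ 0.5439 -0.0708  0.2125] psi -6.8 t 16.05 F [-0.3  0.9 -0.4] w 0.0398
tool delta [0.0276 0.0004 0.1274]
```

View pics/s6.png

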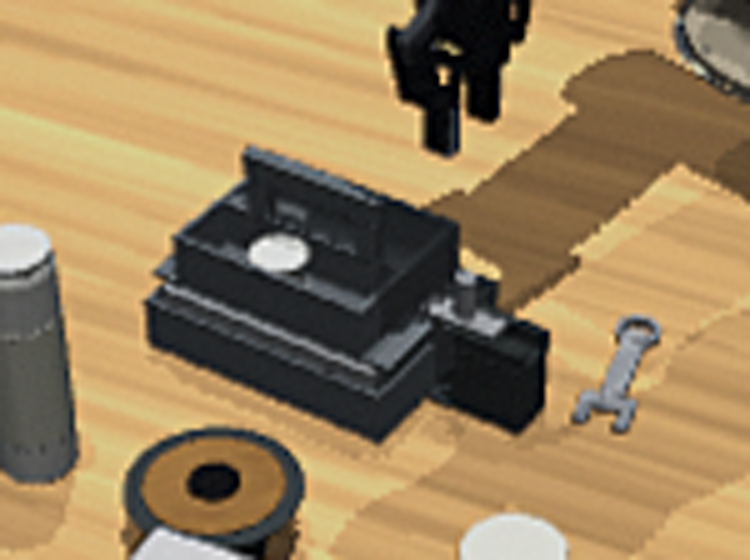

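The knob has moved from (496,288) to (465,278), with the tongue over the lip at (437,308). The tray is flush, the reel is still in it, and the gripper is clear, so I hand in the job.

```bash
python3 -c "
from rig import env
print(env.close_job())"
```

```text
the job is handed in; nothing more can be done
None
```

The tray sits flush on the lower tray with the reel still in it, the bolt is fully in over the lip (26 mm of travel, to its stop), and I handed the job in at about 16 s with the gripper clear; no verdict came back.

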